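Centre the yuzu cup on its stand

ROBOT

A 7-joint arm with a two-finger parallel gripper is mounted at the origin on the work surface. World frame = base frame: x ahead of the robot, y to its left, z up, the work surface at z = 0. Lengths are in m, angles in rad, forces in N, time in s.
With the tool pointing down it reaches from about 0.425 to 1.025 m from the base axis. Payload 9.4 kg.
Tool frame: the origin (TCP) lies at the very end of the fingers, on their centre line; the grasp point (between the pads) lies 19 mm behind it; z points along the fingers, y is the direction in which the jaws open and shut (so a half turn about z gives the same grasp; the last joint's range is limited). The gripper opens to 93 mm and grips with 3 to 60 N. Pads are 15 mm wide; open, the fingers measure 128 mm over their backs; the gripper's body (75 mm by 188 mm) begins 65 mm behind the grasp point.
Start: joints at [1.189, 0.599, -0.003, 1.599, 0.002, 0.943, -0.08], TCP at [0.218, -0.692, 0.186] pointing down, gripper open.
Joint ranges: [-2.57, 2.57], [-0.35, 1.97], [-1.29, 1.29], [0.11, 2.56], [-1.05, 4.19], [0.11, 1.86], [-2.63, 2.63]. Speed limits (rad/s): [2.22, 2.22, 3.01, 3.01, 3.14, 3.14, 3.14].

INTERFACE

Orientations are given as a rotation vector (axis times angle).
In Python, from plant import arm, imaging gives the robot as it stands.
- The arm moves only by the tool move_arm, never from a script. Its argument "deltas" is one flat list of numbers, 4 for each row, row after row: the shift along the tool's x, y, z in mm, then the turn about the tool's z in degrees. A call has 1 to 20 rows; each row shifts and turns the commanded pose from where the row before left it, along the tool's axes as they then stand; what a row does not reach is not made up. A row lasts 1/8 s, in which the tool goes at most 62.5 mm and 10.7 degrees, less where a joint would pass 70% of its speed; a pose out of reach is approached as far as the arm can. A call with a gripper value outside its range is refused whole. "hand" is the closure, from 0 (fully open) to 1 (shut), set as the call begins (left out, the last holds). The fingers move at their own pace and stop on an object; "grip_force" is the grip in N (left out, the last holds). Time passes only in rows, so rows that do not move let the fingers close. It gives the time, the measured TCP pose, the force and the opening at its end, in the units of the state.
- arm.get_obs(): the state, without advancing time (a new reading comes with each control period).
- imaging.get_image(name): name is "scene" or "top"; returns a dict with "frame" (384x512x3 uint8, blue, green, red), "fov_y" (degrees; the focal length in pixels is half the picture's height over the tangent of half this angle, whatever the lens; pixels are square), "cx", "cy" (the principal point, pixels), "extrinsics" (4x4, takes a point from world to camera coordinates). Camera axes: x right, y up, looking along -z (the intrinsics and any distortion apply to the point x, -y, -z); pixel columns grow to the right and rows downward; lengths in m; the calibration is good to about 2 mm. A picture is of the moment at which its call begins. There is no depth.
- arm.sign_off(): hands the job in, once; it reports no verdict.
The state is a dict: "clock": time; "joints": joint angles; "qvel": joint speeds; "effort": joint torques, N m; "position": TCP position; "ee_rot": TCP orientation; "ft_force": force on the tool from outside, world axes, zero at the start; "torque": the same for the moment, N m; "width": finger opening in m.
Only numpy, scipy, OpenCV 4.12 (cv2) and the standard library are available. Lean on these libraries where they do the work, as an engineer would, in place of code of your own. Each camera call takes 0.05 s, during which the arm holds its last target.

TASK

The little footed cup with a yuzu balanced in it stands off-centre on its round wooden stand. With closed fingertips, nudge the cup in light taps from the outside until its foot stands wholly within the dark inlaid ring, centred on the stand, with the yuzu still seated in it. Do not pinch, lift or tip the cup, and do not shift the stand or the bowl, bottle and jug nearby.

Things in the scene. Friction and masses are not known exactly. Their poses are not given: they have to be found in the camera images.
- stand: round turned-wood stand, loose on the counter, 0.9 kg, 35 mm high, flat top of 144 mm diameter. Origin at the centre of its underside, z up; the top is at z = 35 mm. A dark inlaid ring (flush with the top) of inner diameter 55 mm and outer diameter 72 mm is centred on it, the wood inside the ring being paler. The counter is at world z = 0.
- cup: white porcelain footed cup, 40 mm high, 0.16 kg, loose on the stand, 24 to 47 mm off its centre in any direction. Origin at the centre of the foot's underside, z up. Foot 40 mm across, waist 30 mm at 8 mm up, belly (widest) 60 mm across at 16 to 22 mm up with a blue band, rim 52 mm across. Pushed steadily at the belly it slides (friction about 0.5 to 0.7); pushed at the rim or fruit it tips.
- cup_seat (a point): point fixed in the cup, on its axis 55.5 mm above the underside of its foot: the yuzu's centre when it is seated.
- yuzu: yellow yuzu fruit, a ball of 50 mm diameter, about 0.07 kg, lying loose in the cup's mouth; origin at its centre. Its top is 80.5 mm above the stand's top; it turns freely and rolls out if the cup is tipped or jolted.
- bowl: blue ceramic bowl, 110 mm across, 50 mm high, to one side of the stand; origin at the centre of its underside. To be left alone.
- bottle: amber glass bottle with yellow cap, 64 mm in diameter, 190 mm high, on the other side of the stand; origin at the centre of its underside. To be left alone.
- jug: grey plastic jug, 90 mm across, 100 mm high, with one handle, beyond the stand; origin at the centre of its underside. To be left alone.
There are look-alikes about, which are no part of the job. There is more than one size of the yuzu; the one meant has the size given above.

How it is judged:
By the outcome, as a careful person would: the job done as asked, in the order asked, and still so for the second after the job is handed in, with the robot touching nothing.
It also fails if it takes over 48 s, if anything falls off the work surface, if the arm or the gripper's body presses on something with over 40 N, if the wrist force passes 120 N, or if a joint passes its speed limit or range.

## Working session

There is one attempt and no reset: what is moved stays moved. The work goes in short steps, Python scripts to look and compute and a tool call to move; the robot and the scene stay as the last step left them, time stands still between calls to the robot, and variables do not carry over. Pictures are saved under pics/ and viewed, and the job is handed in when it is done.

Besides the shell and the picture viewer there is one more tool, called after ">>>" as name(argument=value, ...) on one line, values as JSON. move_arm: Moves the arm, as the interface text tells. Its arguments: {"type":"object","properties":{"deltas":{"type":"array"},"hand":{"type":"number"},"grip_force":{"type":"number"}},"required":["deltas"]}

```bash
mkdir -p pics; ls; python3 - <<'E'
from plant import arm, imaging
import cv2,numpy as np
for n in("scene","top"):
    d=imaging.get_image(n); cv2.imwrite(f"pics/{n}0.png",d["frame"])
    print(n,d["fov_y"],d["cx"],d["cy"],[k for k in d]);print(np.round(d["extrinsics"],4))
o=arm.get_obs()
for k in o: print(k,np.round(o[k],4))
E
```

```text
pics
scene 48.251997050517396 256.0785774374407 188.7192321816906 ['frame', 'fov_y', 'cx', 'cy', 'extrinsics']
[[-0.8287  0.5596  0.007   0.4841]
 [-0.303  -0.4592  0.8351  0.1051]
 [ 0.4706  0.6899  0.5501 -1.436 ]
 [ 0.      0.      0.      1.    ]]
top 47.409444721507015 259.08088706504134 192.62708791851364 ['frame', 'fov_y', 'cx', 'cy', 'extrinsics']
[[ 0.0072 -0.9999 -0.0099 -0.012 ]
 [ 0.9953  0.0062  0.0968 -0.5994]
 [-0.0968 -0.0105  0.9953 -1.1287]
 [ 0.      0.      0.      1.    ]]
clock 0.1
joints [ 1.1893  0.6    -0.0026  1.6     0.0018  0.9429 -0.0798]
qvel [-0.002  -0.0003  0.0005 -0.0021 -0.0004 -0.0001 -0.0006]
effort [ 6.30000e-03 -7.66548e+01  1.50240e+00 -2.52933e+01 -5.23000e-02
  1.36000e-02  1.00000e-04]
position [ 0.2174 -0.6912  0.1854]
ee_rot [-3.1039e+00 -4.7680e-01  5.0000e-04]
ft_force [-0.3091 -0.8786  0.1652]
torque [0.0086 0.0338 0.016 ]
width 0.0932
```

View pics/scene0.png

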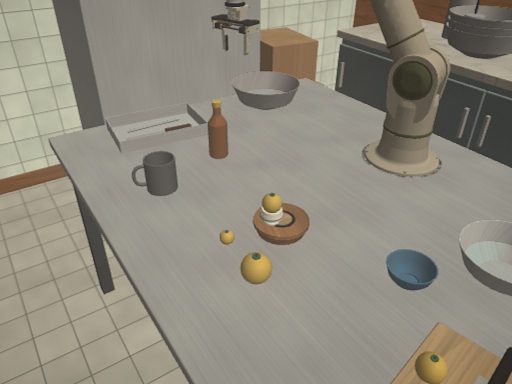

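View pics/top0.png

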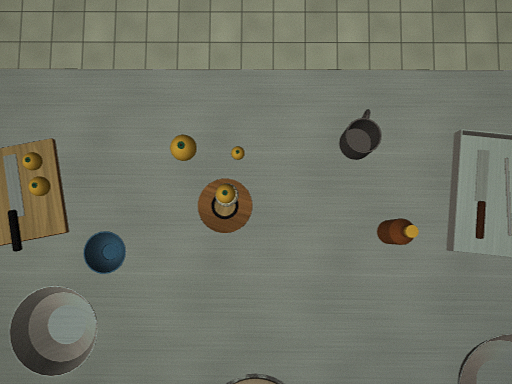

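Top view: stand at about (225,205), with the yuzu in the cup at (226,194). The jug is at (360,138), the bottle at (395,231) and the bowl at (105,252). The two nearby yuzus, at (183,147) and (238,153), are look-alikes.

```bash
cat >h.py <<'E'
from plant import arm, imaging
import cv2,numpy as np
class Cam:
    def __init__(s,n):
        d=imaging.get_image(n); s.f=d["frame"]; s.E=d["extrinsics"]; s.cx,s.cy=d["cx"],d["cy"]
        s.fl=s.f.shape[0]/2/np.tan(np.radians(d["fov_y"])/2)
    def ray(s,p):
        v=np.array([(p[0]-s.cx)/s.fl,-(p[1]-s.cy)/s.fl,-1]); R=s.E[:3,:3]
        return -R.T@s.E[:3,3], R.T@v
    def cast(s,p,z):
        o,v=s.ray(p); return o+v*(z-o[2])/v[2]
    def proj(s,P):
        c=s.E[:3,:3]@P+s.E[:3,3]; return np.array([s.cx+s.fl*c[0]/-c[2], s.cy-s.fl*c[1]/-c[2]])
    def crop(s,c,h,name,k=8):
        x,y=int(c[0]),int(c[1]); q=s.f[y-h:y+h,x-h:x+h]
        cv2.imwrite(name,cv2.resize(q,None,fx=k,fy=k,interpolation=cv2.INTER_CUBIC))
def blob(m,near,rmax=30):
    n,l,st,c=cv2.connectedComponentsWithStats(m.astype(np.uint8))
    best=[(np.hypot(*(c[i]-near)),i) for i in range(1,n) if st[i,4]>15]
    i=min(best)[1]; return l==i,c[i],st[i]
def tri(r1,r2):
    (a,u),(b,v)=r1,r2
    t=np.linalg.lstsq(np.c_[u,-v],b-a,rcond=None)[0]
    p,q=a+t[0]*u,b+t[1]*v; return (p+q)/2,np.linalg.norm(p-q)
E
python3 - <<'E'
from h import *
T=Cam("top");S=Cam("scene")
T.crop((225,205),36,"pics/t1.png");S.crop((278,215),40,"pics/s1.png",7)
for C,a,b in((T,(226,194),(215,222)),(S,(272,203),(281,235))):
    print([cv2.cvtColor(C.f,cv2.COLOR_BGR2HSV)[y,x] for x,y in(a,b)])
E
```

```text
[array([60, 98, 73], dtype=uint8), array([ 15, 149,  91], dtype=uint8)]
[array([ 21, 142, 194], dtype=uint8), array([ 14, 121, 150], dtype=uint8)]
```

View pics/t1.png

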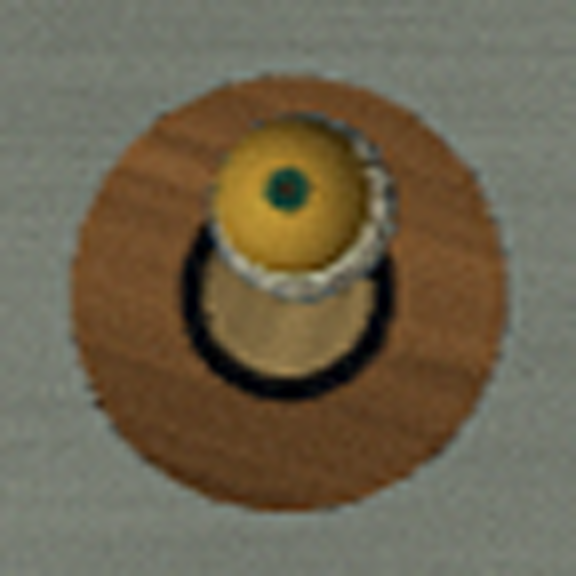

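View pics/s1.png

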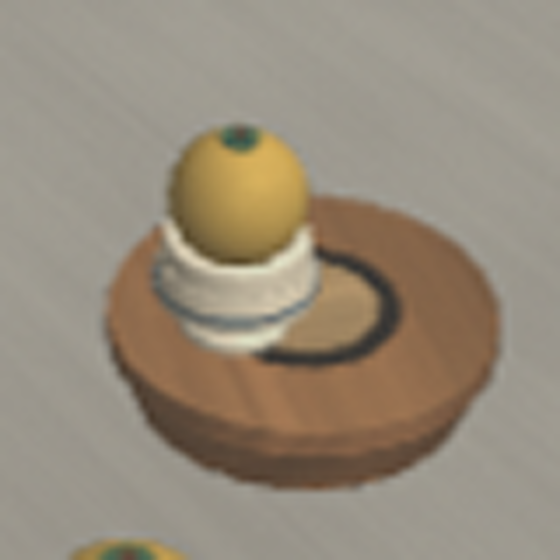

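```bash
cat >>h.py <<'E'
def measure(stand=True,yz_near=None,near=(225,205),snear=(272,203),verbose=True):
    T=Cam("top");S=Cam("scene");r={}
    def yuzu(C,near):
        h=cv2.cvtColor(C.f,cv2.COLOR_BGR2HSV)
        m=cv2.inRange(h,(18,125,60),(30,255,255))
        m=cv2.morphologyEx(m,cv2.MORPH_OPEN,np.ones((3,3),np.uint8))
        b,c,st=blob(m,near); hull=cv2.convexHull(cv2.findContours(b.astype(np.uint8),cv2.RETR_EXTERNAL,cv2.CHAIN_APPROX_NONE)[0][0])
        (x,y),rad=cv2.minEnclosingCircle(hull); return (x,y),rad,st
    a,ra,_=yuzu(T,near);b,rb,_=yuzu(S,snear)
    p,g=tri(T.ray(a),S.ray(b)); r["yuzu_tri"]=p;r["yuzu_top"]=T.cast(a,.0905);r["yuzu_sc"]=S.cast(b,.0905)
    if verbose: print("yuzu px",np.round(a,1),round(ra,1),np.round(b,1),round(rb,1),"tri",np.round(p*1e3,1),"gap",round(g*1e3,1),"top",np.round(r["yuzu_top"]*1e3,1),"sc",np.round(r["yuzu_sc"]*1e3,1))
    if stand:
        h=cv2.cvtColor(T.f,cv2.COLOR_BGR2HSV)
        m=(h[...,1]>75)&(h[...,0]<32); m=cv2.morphologyEx(m.astype(np.uint8),cv2.MORPH_CLOSE,np.ones((5,5),np.uint8))
        bb,c,st=blob(m,near); hull=cv2.convexHull(cv2.findContours(bb.astype(np.uint8),cv2.RETR_EXTERNAL,cv2.CHAIN_APPROX_NONE)[0][0])
        e=cv2.fitEllipse(hull); r["stand"]=T.cast(e[0],.035)
        print("stand ell",np.round(e[0],2),np.round(e[1],1),st,np.round(r["stand"]*1e3,1), "diam mm",np.round(np.linalg.norm(T.cast((e[0][0]+e[1][0]/2,e[0][1]),.035)-T.cast((e[0][0]-e[1][0]/2,e[0][1]),.035))*1e3,1))
    return T,S,r
E
python3 - <<'E'
from h import *
T,S,r=measure()
print(-T.E[:3,:3].T@T.E[:3,3], -S.E[:3,:3].T@S.E[:3,3])
h=cv2.cvtColor(T.f,cv2.COLOR_BGR2HSV)
# dark ring
m=(h[...,2]<45); q=np.zeros_like(m); q[180:232,200:252]=m[180:232,200:252]
b,c,st=blob(q,(225,212)); hull=cv2.convexHull(np.argwhere(b)[:,::-1].astype(np.int32)); e=cv2.minEnclosingCircle(hull)
print("ring",e,T.cast(e[0],.035)*1e3,st)
hs=cv2.cvtColor(S.f,cv2.COLOR_BGR2HSV)
# others approx
for n,p,z in(("jug",(360,139),.1),("bottlecap",(412,231),.19),("bowl",(105,252),.05),("bigy",(183,147),.03),("smally",(238,153),.015)):
    print(n,np.round(T.cast(p,z)*1e3))
for n in("yuzu_top","yuzu_sc"): print(n, np.round((r[n]-r["stand"])*1e3,1))
print(S.proj(r["stand"]))
E
```

```text
yuzu px [225. 193.] 9.8 [272.4 201.7] 9.6 tri [590.7  77.5  92.9] gap 2.8 top [592.   76.9  90.5] sc [587.6  75.7  90.5]
stand ell [224.54 205.24] [54.1 54.5] [ 198  178   54   55 2329] [565.   82.5  35. ] diam mm 142.3
[ 0.48744552 -0.02017289  1.18130188] [1.10874372 0.76800295 0.69873833]
ring ((224.41204833984375, 205.25570678710938), 13.287973403930664) [564.96269636  82.85765681  35.        ] [212 197  26  22 127]
jug [ 729. -261.  100.]
bottlecap [ 499. -354.  190.]
bowl [441. 387.  50.]
bigy [721. 197.  30.]
smally [708.  50.  15.]
yuzu_top [27.  -5.7 55.5]
yuzu_sc [22.5 -6.9 55.5]
[280.50182739 218.03119627]
```

>>> move_arm(deltas=[0,0,-10,2,0,0,-15,3,0,0,-15,4,0,0,-15,4,0,0,-15,4,0,0,-15,4,0,0,-15,4,0,0,-10,3,0,0,-5,1.5,0,0,0,0,0,0,0,0], hand=1, grip_force=5)

```text
clock: 1.68
position: [0.2176, -0.6913, 0.3007]
ee_rot: [-3.124, 0.328, 0.0]
ft_force: [0.1, -0.3, -0.7]
width: 0.0007
```

```bash
cat >>h.py <<'E'
from scipy.spatial.transform import Rotation as Ro
def totool(target):
    o=arm.get_obs(); R=Ro.from_rotvec(o["ee_rot"]).as_matrix()
    print("clock",round(float(o["clock"]),2),"pos",np.round(np.array(o["position"])*1e3,1),"toolx ang",np.round(np.degrees(np.arctan2(R[1,0],R[0,0])),2),"zax",np.round(R[:,2],3),"ft",np.round(o["ft_force"],2),"w",o["width"])
    print("tool delta mm",np.round(R.T@(np.array(target)-np.array(o["position"])*1e3),1))
E
python3 -c "
from h import *
totool((651,64,290))"
```

```text
clock 1.68 pos [ 217.6 -691.3  300.7] toolx ang -12.0 zax [-0.     0.001 -1.   ] ft [ 0.08 -0.31 -0.75] w 0.000744193304062059
tool delta mm [ 266.9 -829.    11.1]
```

>>> move_arm(deltas=[4,-12,0,0,8,-24,0,0,12,-36,0,0,14,-44,0,0,14,-44,0,0,14,-44,0,0,14,-44,0,0,14,-44,0,0,14,-44,0,0,14,-44,0,0,14,-44,0,0,14,-44,0,0,14,-44,0,0,14,-44,0,0,14,-44,0,0,14,-44,0,0,14,-44,0,0,14,-44,0,0,9,-24,0,0,4,-12,0,0])

```text
clock: 4.18
position: [0.6193, 0.009, 0.3008]
ee_rot: [3.124, -0.327, -0.001]
ft_force: [-0.3, -0.8, 0.1]
width: 0.0001
```

```bash
python3 -c "
from h import *
totool((651,64,45))"
```

```text
clock 4.17 pos [619.3   9.  300.8] toolx ang -11.96 zax [-0.001 -0.    -1.   ] ft [-0.27 -0.85  0.09] w 0.00014184871276308594
tool delta mm [ 19.7 -60.4 255.7]
```

>>> move_arm(deltas=[5,-15,0,0,8,-25,5,0,5,-15,10,0,2,-5,20,0,0,0,25,0,0,0,25,0,0,0,25,0,0,0,25,0,0,0,25,0,0,0,25,0,0,0,20,0,0,0,15,0,0,0,12,0,0,0,10,0,0,0,8,0,0,0,5,0,0,0,0,0])

```text
clock: 6.3
position: [0.6513, 0.0626, 0.0459]
ee_rot: [3.124, -0.329, -0.0]
ft_force: [-0.4, 0.7, -0.4]
width: 0.0006
```

```bash
python3 -c "
from h import *
totool((632,68.5,45))
S=Cam('scene');S.crop((272,205),40,'pics/s2.png',7)"
```

```text
clock 6.3 pos [651.3  62.6  45.9] toolx ang -12.03 zax [-0. -0. -1.] ft [-0.4   0.66 -0.37] w 0.0005980518633884308
tool delta mm [-20.1  -1.8   0.9]
```

View pics/s2.png

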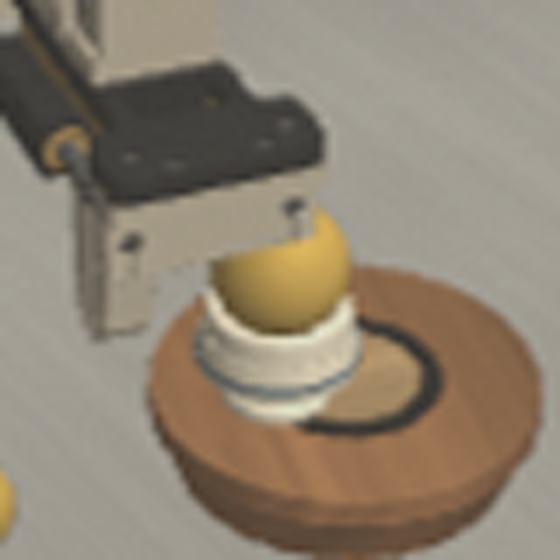

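```bash
python3 - <<'E'
from h import *
S=Cam('scene')
cv2.imwrite("pics/s3.png",cv2.resize(S.f[90:270,170:370],None,fx=4,fy=4,interpolation=cv2.INTER_CUBIC))
im=cv2.resize(S.f[90:270,170:370],None,fx=4,fy=4,interpolation=cv2.INTER_CUBIC)
o=arm.get_obs();R=Ro.from_rotvec(o["ee_rot"]).as_matrix();p=np.array(o["position"])
for q,c in(((0,0,0),(0,0,255)),((-37.5,0,-84),(255,0,0)),((37.5,0,-84),(255,0,0)),((0,94,-84),(0,255,0)),((0,-94,-84),(0,255,0)),((-7.5,0,0),(255,0,255)),((0,17.5,0),(0,255,255)),((0,-17.5,0),(0,255,255))):
    u=(S.proj(p+R@np.array(q)/1e3)-[170,90])*4
    cv2.circle(im,tuple(int(v) for v in u),3,c,-1)
cv2.imwrite("pics/s4.png",im)
E
```

```text
(no output)
```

View pics/s4.png

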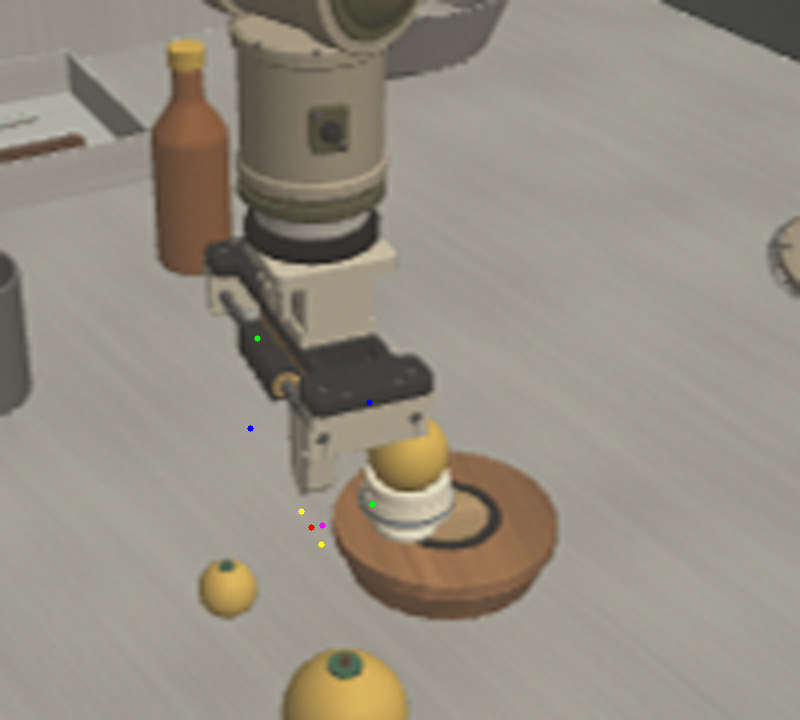

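```bash
python3 - <<'E'
from h import *
S=Cam('scene');T=Cam('top')
o=arm.get_obs();R=Ro.from_rotvec(o["ee_rot"]).as_matrix();p=np.array(o["position"])
im=cv2.resize(T.f[120:270,130:330],None,fx=4,fy=4,interpolation=cv2.INTER_CUBIC)
for q,c in(((0,0,0),(0,0,255)),((-37.5,0,-84),(255,0,0)),((37.5,0,-84),(255,0,0)),((0,94,-84),(0,255,0)),((0,-94,-84),(0,255,0)),((-7.5,0,0),(255,0,255)),((0,17.5,0),(0,255,255)),((0,-17.5,0),(0,255,255))):
    u=(T.proj(p+R@np.array(q)/1e3)-[130,120])*4
    cv2.circle(im,tuple(int(v) for v in u),3,c,-1)
cv2.imwrite("pics/t4.png",im)
# start picture check
f=cv2.imread("pics/scene0.png"); im=cv2.resize(f[0:80,190:290],None,fx=8,fy=8,interpolation=cv2.INTER_CUBIC)
R=Ro.from_rotvec([-3.1039,-.4768,0]).as_matrix();p=np.array([.2174,-.6912,.1854])
for q,c in(((0,0,0),(0,0,255)),((0,46.5,0),(0,255,0)),((0,-46.5,0),(0,255,0)),((0,94,-84),(255,0,0)),((0,-94,-84),(255,0,0)),((0,64,0),(0,255,255)),((0,-64,0),(0,255,255))):
    u=(S.proj(p+R@np.array(q)/1e3)-[190,0])*8
    cv2.circle(im,tuple(int(v) for v in u),4,c,-1)
cv2.imwrite("pics/s5.png",im[:600])
E
```

```text
(no output)
```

View pics/t4.png

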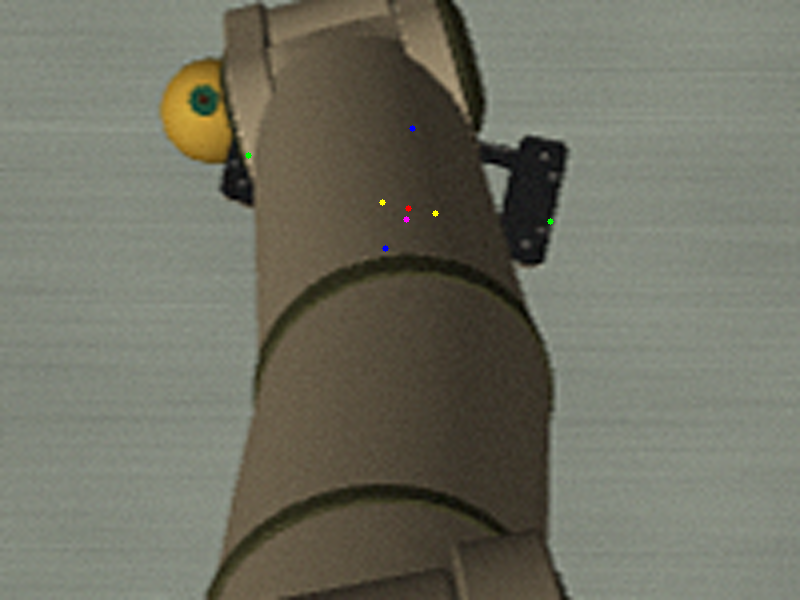

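View pics/s5.png

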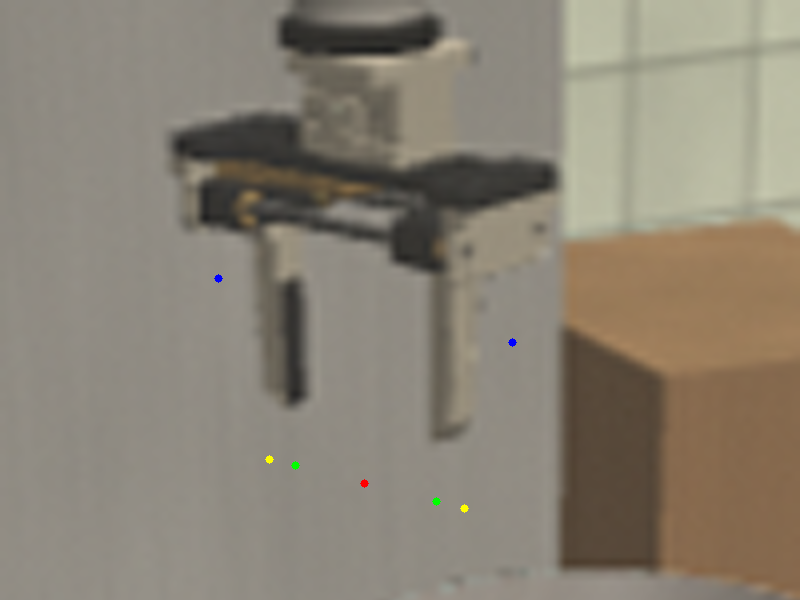

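The seen gripper sits about 28 mm higher than the reported TCP. I'll check the calibration against known heights before going near the cup.

```bash
python3 - <<'E'
from h import *
S=Cam('scene');T=Cam('top')
print("base",S.proj(np.zeros(3)))
def mk(C,lo,hi,near):
    h=cv2.cvtColor(C.f,cv2.COLOR_BGR2HSV); m=cv2.inRange(h,lo,hi); b,c,st=blob(m,near); return c,st
a=mk(T,(18,150,100),(32,255,255),(412,231)); b=mk(S,(18,120,100),(32,255,255),(217,104))
print("cap",a,b,[np.round(x*1e3,1) for x in tri(T.ray(a[0]),S.ray(b[0]))])
for nT,nS in(((183,147),(256,268)),((238,153),(227,237))):
    a=mk(T,(18,125,60),(30,255,255),nT); b=mk(S,(18,125,60),(30,255,255),nS)
    a,b=[(s[0]+s[2]/2-.5,s[1]+s[3]/2-.5) for s in(a[1],b[1])]
    print("yuzu",a,b,[np.round(x*1e3,1) for x in tri(T.ray(a),S.ray(b))])
# bowl blue
a=mk(T,(95,80,20),(120,255,255),(105,252)); b=mk(S,(95,80,20),(120,255,255),(411,268)); print("bowl",a,b,T.cast(a[0],.04)*1e3,S.cast(b[0],.03)*1e3)
S.crop((240,215),24,"pics/s6.png",12)
E
```

```text
base [400.61234017 157.3526758 ]
cap (array([410.83098592, 231.0915493 ]), array([404, 225,  14,  13, 142], dtype=int32)) (array([216.13333333, 103.38333333]), array([212, 100,   9,   8,  60], dtype=int32)) [array([ 498.5, -354.4,  181.2]), np.float64(1.3)]
yuzu (np.float64(178.5), np.float64(147.5)) (np.float64(256.5), np.float64(268.0)) [array([719.1, 205.1,  40.9]), np.float64(4.7)]
yuzu (np.float64(178.5), np.float64(147.5)) (np.float64(226.5), np.float64(237.0)) [array([734.1, 173.5, 111.7]), np.float64(72.7)]
bowl (array([104.14618182, 252.11272727]), array([  84,  231,   42,   43, 1375], dtype=int32)) (array([398.36708861, 270.01265823]), array([393, 265,  13,  11,  79], dtype=int32)) [440.67436995 393.20140683  40.        ] [456.98304098 372.96844653  30.        ]
```

View pics/s6.png

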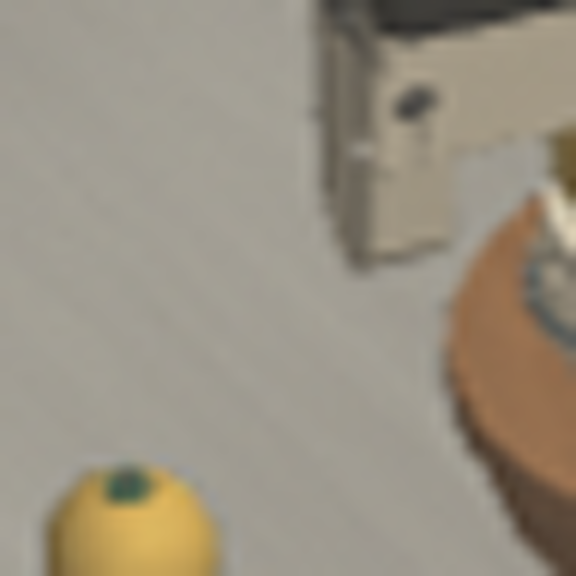

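>>> move_arm(deltas=[5,0,0,0,8,0,0,0,7,0,0,0,0,0,10,0,0,0,10,0,0,0,8,0,0,0,4,0,0,0,2,0,0,0,0,0])

```text
clock: 7.72
position: [0.6709, 0.0584, 0.0121]
ee_rot: [3.124, -0.329, -0.0]
ft_force: [0.9, 0.4, 0.1]
width: 0.0004
```

```bash
python3 - <<'E'
from h import *
totool((632,68.5,45))
S=Cam('scene')
o=arm.get_obs();R=Ro.from_rotvec(o["ee_rot"]).as_matrix();p=np.array(o["position"])
im=cv2.resize(S.f[160:280,180:310],None,fx=5,fy=5,interpolation=cv2.INTER_CUBIC)
for z,c in((0,(0,0,255)),(.028,(255,0,0))):
    u=(S.proj(p+[0,0,z])-[180,160])*5
    cv2.circle(im,tuple(int(v) for v in u),3,c,-1)
cv2.imwrite("pics/s7.png",im)
E
```

```text
clock 7.72 pos [670.9  58.4  12.1] toolx ang -12.03 zax [-0. -0. -1.] ft [0.91 0.36 0.14] w 0.0003859780112319701
tool delta mm [-40.1  -1.8 -32.9]
```

View pics/s7.png

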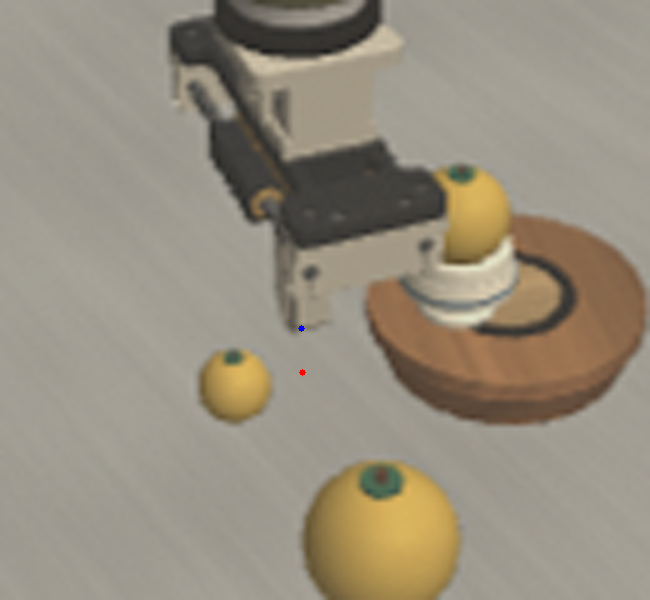

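>>> move_arm(deltas=[0,0,3,0,0,0,3,0,0,0,2,0,0,0,1,0,0,0,1,0,0,0,1,0])

```text
clock: 8.52
position: [0.6709, 0.0584, 0.0011]
ee_rot: [-3.124, 0.329, -0.0]
ft_force: [0.2, -0.4, -0.3]
width: 0.0004
```

>>> move_arm(deltas=[0,0,1,0,0,0,1,0,0,0,1,0,0,0,1,0])

```text
clock: 9.02
position: [0.6709, 0.0584, -0.003]
ee_rot: [-3.124, 0.329, 0.0]
ft_force: [0.5, 0.9, -0.1]
width: 0.0005
```

>>> move_arm(deltas=[0,0,2,0,0,0,2,0,0,0,2,0,0,0,2,0,0,0,2,0,0,0,2,0,0,0,1,0,0,0,1,0])

```text
clock: 10.02
position: [0.6709, 0.0584, -0.0169]
ee_rot: [3.124, -0.329, -0.0]
ft_force: [-0.4, 0.8, 0.1]
width: 0.0006
```

>>> move_arm(deltas=[0,0,2,0,0,0,2,0,0,0,1,0,0,0,1,0,0,0,1,0])

```text
clock: 10.65
position: [0.6709, 0.0584, -0.0239]
ee_rot: [3.124, -0.329, 0.0]
ft_force: [-0.2, 0.0, 0.0]
width: 0.0004
```

>>> move_arm(deltas=[0,0,1,0,0,0,1,0])

```text
clock: 10.9
position: [0.6709, 0.0584, -0.0259]
ee_rot: [-3.124, 0.329, -0.0]
ft_force: [0.4, -0.5, 0.3]
width: 0.0002
```

>>> move_arm(deltas=[0,0,1,0,0,0,1,0])

```text
clock: 11.15
position: [0.6709, 0.0584, -0.028]
ee_rot: [3.124, -0.329, -0.0]
ft_force: [0.4, 0.7, -0.0]
width: 0.0007
```

```bash
python3 - <<'E'
from h import *
totool((632,68.5,45))
S=Cam('scene')
o=arm.get_obs();R=Ro.from_rotvec(o["ee_rot"]).as_matrix();p=np.array(o["position"])
im=cv2.resize(S.f[170:290,180:310],None,fx=5,fy=5,interpolation=cv2.INTER_CUBIC)
for z,c in((0,(0,0,255)),(.028,(255,0,0))):
    u=(S.proj(p+[0,0,z])-[180,170])*5
    cv2.circle(im,tuple(int(v) for v in u),3,c,-1)
cv2.imwrite("pics/s8.png",im)
E
```

```text
clock 11.15 pos [670.9  58.4 -28. ] toolx ang -12.03 zax [-0. -0. -1.] ft [ 0.45  0.69 -0.  ] w 0.0007175483886248387
tool delta mm [-40.2  -1.8 -73. ]
```

View pics/s8.png

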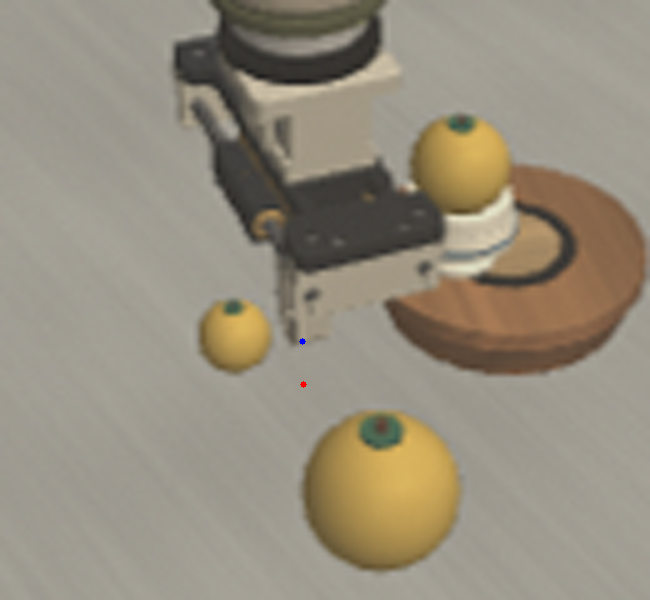

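>>> move_arm(deltas=[0,0,1,0,0,0,1,0])

```text
clock: 11.45
position: [0.6709, 0.0584, -0.03]
ee_rot: [-3.124, 0.329, 0.0]
ft_force: [-0.3, -0.4, 0.5]
width: 0.0004
```

>>> move_arm(deltas=[0,0,1,0,0,0,1,0])

```text
clock: 11.7
position: [0.6709, 0.0584, -0.032]
ee_rot: [3.124, -0.329, -0.0]
ft_force: [-0.1, 0.3, 0.7]
width: 0.0005
```

>>> move_arm(deltas=[0,0,1,0,0,0,1,0])

```text
clock: 11.95
position: [0.6709, 0.0584, -0.0322]
ee_rot: [3.124, -0.329, 0.001]
ft_force: [-6.1, -0.8, 24.8]
width: 0.0007
```

Contact (24.8 N) came at reported z ≈ -32 mm, so the true tip height is reported + 32 mm, as the pictures suggested. I'll raise the tip to a true 45 mm, which is reported 13 mm.

>>> move_arm(deltas=[0,0,-2,0,0,0,-6,0,0,0,-12,0,0,0,-14,0,0,0,-10,0,0,0,-3,0,0,0,0,0])

```text
clock: 12.82
position: [0.671, 0.0584, 0.0134]
ee_rot: [-3.124, 0.329, -0.001]
ft_force: [0.2, 0.3, 0.2]
width: 0.0005
```

```bash
python3 - <<'E'
from h import *
totool((632,68.5,13))
S=Cam('scene')
o=arm.get_obs();R=Ro.from_rotvec(o["ee_rot"]).as_matrix();p=np.array(o["position"])
im=cv2.resize(S.f[195:245,220:290],None,fx=11,fy=11,interpolation=cv2.INTER_CUBIC)
for sx in(-7.5,7.5):
  for sy in(-17.5,17.5):
    u=(S.proj(p+[0,0,.032]+R@np.array([sx,sy,0])/1e3)-[220,195]+.5)*11
    cv2.circle(im,tuple(int(v) for v in u),3,(0,0,255),-1)
cv2.imwrite("pics/s9.png",im)
measure()
E
```

```text
clock 12.82 pos [671.   58.4  13.4] toolx ang -12.04 zax [ 0.  0. -1.] ft [0.2  0.3  0.16] w 0.00048694815463947187
tool delta mm [-40.2  -1.8   0.3]
yuzu px [182.5 147.4] 12.9 [274.  203.5] 9.0 tri [677.8 177.8 182.4] gap 28.4 top [707.6 186.4  90.5] sc [588.6  84.   90.5]
stand ell [220.33 263.06] [142.9 315.7] [  148   105   144   279 26651] [414.6  91.2  35. ] diam mm 371.3
```

View pics/s9.png

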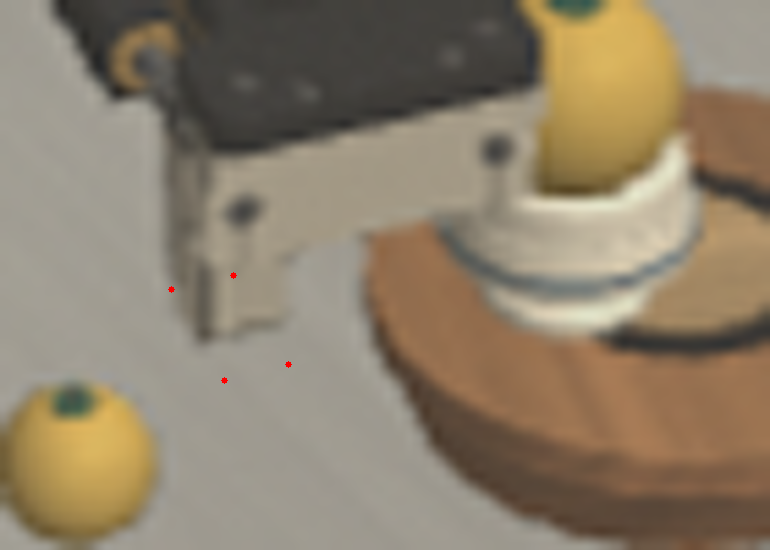

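>>> move_arm(deltas=[-4,-2,0,0,-8,0,0,0,-8,0,0,0,-6,0,0,0,-4,0,0,0,-2,0,0,0,-2,0,0,0,-2,0,0,0,-1.5,0,0,0,-1.5,0,0,0,-1.5,0,0,0,-1.5,0,0,0,-1.5,0,0,0,-1.5,0,0,0,-1.5,0,0,0,-1.5,0,0,0])

```text
clock: 14.98
position: [0.6244, 0.0704, 0.0131]
ee_rot: [-3.124, 0.329, -0.0]
ft_force: [2.0, 0.4, -0.1]
width: 0.0002
```

```bash
python3 - <<'E'
from h import *
totool((632,68.5,13))
S=Cam('scene');S.crop((268,210),36,"pics/s10.png",8)
E
```

```text
clock 14.97 pos [624.4  70.4  13.1] toolx ang -12.04 zax [ 0.  0. -1.] ft [ 1.99  0.37 -0.14] w 0.0001967378782832141
tool delta mm [7.8 0.2 0.1]
```

View pics/s10.png

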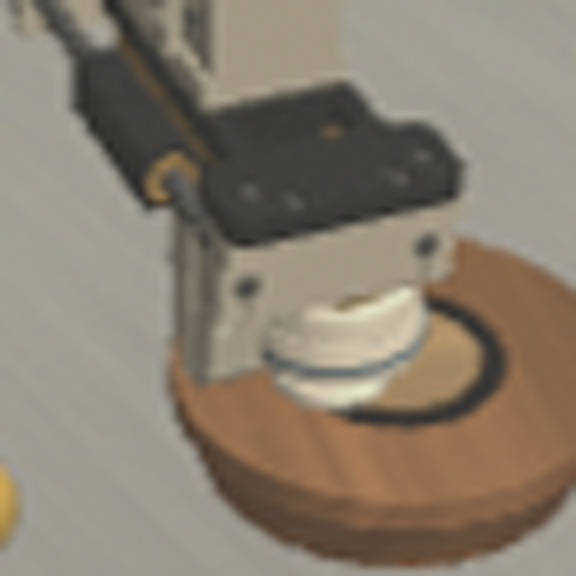

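>>> move_arm(deltas=[3,0,0,0,0,0,0,0,-1.5,0,0,0,-1.5,0,0,0,-1.5,0,0,0,-1.5,0,0,0,-1.5,0,0,0,-1.5,0,0,0,-1.5,0,0,0,-1.5,0,0,0,-1.5,0,0,0,-1.5,0,0,0,-1,0,0,0,2,0,0,0,8,0,0,0,15,0,0,0,15,0,0,0,10,0,0,0,0,0,0,0])

```text
clock: 17.4
position: [0.6614, 0.0622, 0.0129]
ee_rot: [-3.124, 0.331, -0.001]
ft_force: [-0.5, -0.1, 0.2]
width: 0.0005
```

```bash
python3 - <<'E'
from h import *
totool((632,68.5,13))
_,S,r=measure(stand=False,snear=(275,205))
cv2.imwrite("pics/s11.png",cv2.resize(S.f[175:250,235:325],None,fx=8,fy=8,interpolation=cv2.INTER_CUBIC))
E
```

```text
clock 17.4 pos [661.4  62.2  12.9] toolx ang -12.08 zax [ 0. -0. -1.] ft [-0.46 -0.12  0.24] w 0.0005016487882473686
tool delta mm [-30.   -0.   -0.1]
yuzu px [182.  147.5] 13.0 [279.  201.3] 8.9 tri [673.  180.8 188.3] gap 37.5 top [707.3 187.7  90.5] sc [572.9  83.3  90.5]
```

View pics/s11.png

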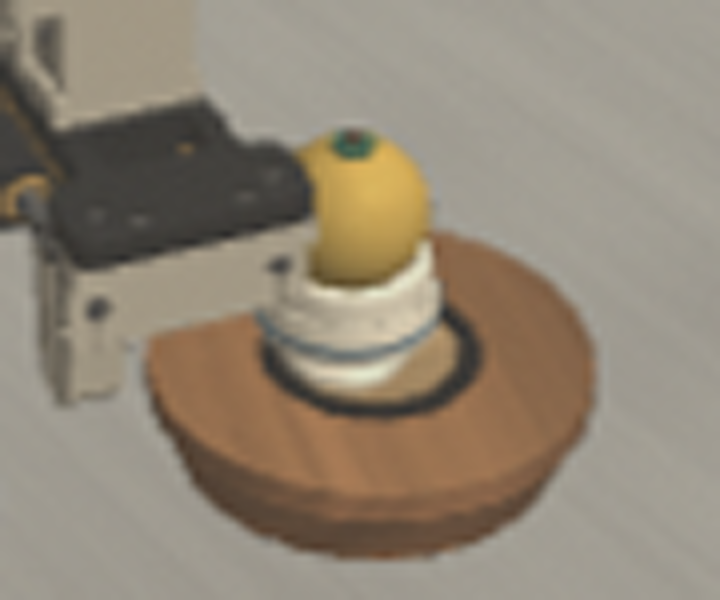

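>>> move_arm(deltas=[-5,0,0,0,-12,0,0,0,-12,0,0,0,-8,0,0,0,-5,0,0,0,-2,0,0,0,-1.5,0,0,0,-1.5,0,0,0,-1.5,0,0,0,-1.5,0,0,0,-1.5,0,0,0,-1.5,0,0,0,-1.5,0,0,0,-1.5,0,0,0,2,0,0,0,8,0,0,0,15,0,0,0,10,0,-5,0,0,0,-15,0,0,0,-25,0])

```text
clock: 20.0
position: [0.6394, 0.0669, 0.0586]
ee_rot: [3.124, -0.329, -0.002]
ft_force: [-0.1, 0.3, 0.4]
width: 0.0007
```

>>> move_arm(deltas=[0,0,-25,0,5,10,-25,0,0,25,-15,0,0,35,0,0,0,35,0,0,0,35,0,0,0,35,0,0,0,25,0,0,0,10,0,0])

```text
clock: 21.12
position: [0.6006, -0.1411, 0.124]
ee_rot: [3.123, -0.332, 0.001]
ft_force: [-0.4, 0.8, -0.2]
width: 0.0005
```

```bash
python3 - <<'E'
from h import *
totool((632,68.5,13))
T,S,r=measure(snear=(280,201))
cv2.imwrite("pics/s12.png",cv2.resize(S.f[175:250,235:325],None,fx=8,fy=8,interpolation=cv2.INTER_CUBIC))
T.crop((225,205),36,"pics/t12.png")
E
```

```text
clock 21.12 pos [ 600.6 -141.1  124. ] toolx ang -12.15 zax [ 0.    -0.001 -1.   ] ft [-0.44  0.76 -0.19] w 0.0005067933306487859
tool delta mm [ -13.4 -211.5  110.9]
yuzu px [223.1 202.7] 9.7 [280.5 200.4] 9.3 tri [567.3  81.5  90.1] gap 0.7 top [567.6  81.3  90.5] sc [567.4  82.2  90.5]
stand ell [224.51 205.2 ] [54.1 54.4] [ 198  178   54   55 2276] [565.1  82.6  35. ] diam mm 142.3
```

View pics/s12.png

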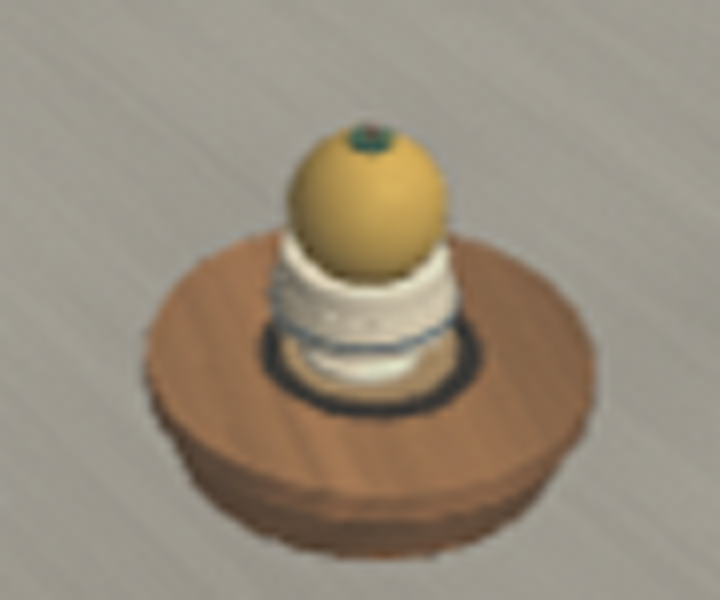

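View pics/t12.png

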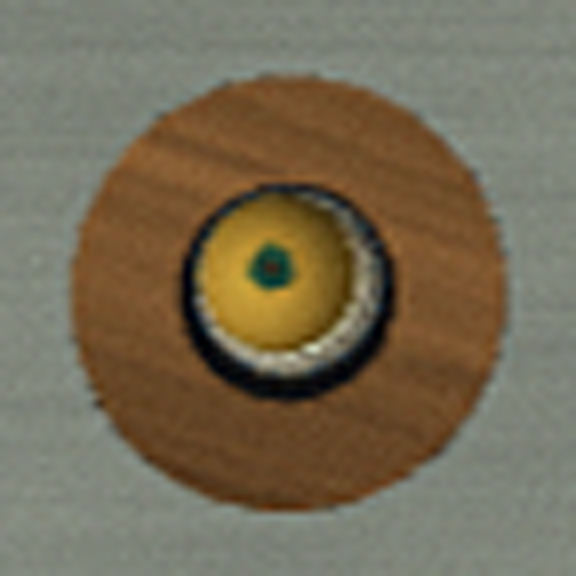

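The yuzu is (+2.5, -1.2) mm from the stand's centre, well under the 7.5 mm margin. Pale wood shows around the visible part of the foot, the stand hasn't moved, and the yuzu's height of 90.1 mm means it is seated. I'll hand it in.

```bash
python3 -c "
from plant import arm
print(arm.sign_off(), arm.get_obs()['clock'])"
```

```text
the job is handed in; nothing more can be done
the job is handed in; nothing more can be done
```

I nudged the cup into the ring in three slow pushes at the belly with closed fingertips, then backed the arm clear and handed the job in at about 21 s. No verdict was reported.

**Final position:** in the last pictures the cup, located by the yuzu in it, is about 2.7 mm off the stand's centre. The foot has 7.5 mm of room inside the ring. Pale wood shows around the visible part of the foot.

**Yuzu:** its centre is at 90.1 mm by two views, against 90.5 mm when seated.

**Stand and neighbours:** the stand reads the same before and after, to 0.1 mm. I did not re-measure the bowl, bottle and jug at the end, but the tool stayed away from all three.

**Checks that disagreed:**
- **Tool height:** the reported height was wrong. The gripper looked about 28 mm higher in the pictures. A gentle touch on the bare counter (about 25 N) came at a reported -32 mm, so I took the true tip height as reported + 32 mm for the pushes.
- **Mid-job measurements:** while the arm was in the way, the top camera's automatic finds locked onto the wrong things, so I ignored them. I used the scene camera and the tool position until the arm was clear.
- **Start position:** the two cameras differed by about 4 mm on where the cup began. They agreed to within 1 mm at the end.

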